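# Put away the scraper and sanding block

## Task

Tidy the bench: stand the scraper in the tall plain pot, handle down and blade up, and put the cork sanding block in the shallow plywood tray so that it lies flat on the tray's bottom. Leave the pot and the tray standing where they are, and do not disturb the other things on the table.

Things in the scene. Friction and masses are not known exactly. Their poses are not given: they have to be found in the camera images.
- scraper: Flat scraper, 190 mm long: wooden handle 110 x 26 x 20 mm (x -95 to +15 mm), steel blade up to 52 mm wide and 3 mm thick at mid thickness (x +15 to +95). Origin at mid length on the handle's underside, 10 mm below the centre line; x points from handle to blade, y across the 26 mm width. About 0.13 kg, balances 5 to 15 mm on the handle side of the origin.
- scraper_butt (a point): Centre of the end face of the scraper's handle (95 mm behind its origin, on the centre line).
- scraper_edge (a point): Middle of the scraper's blade edge (95 mm ahead of its origin, on the centre line).
- sanding_block: Cork sanding block, 110 (x) x 60 (y) x 36 mm (z), lying flat; origin at the centre of its underside. About 0.11 kg.
- block_center (a point): Centre of the sanding block, 18 mm above its underside.
- pot: Tall straight round pot of white ceramic without a handle, outer radius 41 mm, wall 4 mm, height 115 mm, bottom 6 mm thick, loose (0.65 kg); origin at the centre of its underside, z up. Too narrow for the scraper to stay in unless it goes in steeply.
- pot_rim (a point): Centre of the pot's open mouth, 115 mm above its underside.
- tray: Shallow open plywood tray, outside 100 (x) x 150 (y) x 50 mm high, walls and bottom 6 mm, loose (0.6 kg); the inside is 88 x 138 mm, so the block fits with its length along the tray's y. Origin at the centre of its underside.
- mug: Bystander: white mug with a handle at its +y side, radius 40 mm, 90 mm high; origin at the centre of its underside. Leave alone.
- tape: Bystander: roll of paper tape lying flat, outer radius 29 mm, 24 mm high; origin at the centre of its underside. Leave alone.
- glue: Bystander: glue bottle, radius 31 mm, 190 mm high; origin at the centre of its underside. Leave alone.
- paste_jar: Bystander: black jar, radius 42 mm, 105 mm high; origin at the centre of its underside. Leave alone.
- strip: Bystander: black strip 200 (x) x 30 x 6 mm lying flat; origin at the centre of its underside. Leave alone.
- rub_pad: Bystander: small reddish rubbing pad 100 (x) x 50 x 30 mm; origin at the centre of its underside. Leave alone.
Not all that is in view belongs to the job. There is more than one size of the tray; the one meant has the size given above.

How it is judged (in metres and radians):
At the end, for the whole second after the job is handed in: Scraper at rest in the pot, handle end within 40 mm of the pot's underside, blade edge over 130 mm above it. Block at rest flat in the tray, its centre within 29 mm of the tray's underside. Pot and tray upright; they and all bystanders within 30 mm of their starts (horizontal distance between scraper_butt and pot below 0.04 m and z of scraper_butt in the frame of pot below 0.04 m and z of scraper_edge in the frame of pot above 0.13 m and linear speed of each of scraper, sanding_block below 0.05 m/s and x of block_center in the frame of tray between -0.04 and 0.04 m and y of block_center in the frame of tray between -0.06 and 0.06 m and z of block_center in the frame of tray below 0.029 m and angle between each of pot, tray's own z axis and vertical below 0.1 rad and distance of each of pot, tray, mug, tape, glue, paste_jar, strip, rub_pad from where it was at the start of the episode below 0.03 m); the robot touches nothing.
It fails at once if the pot was tipped (more than 25 degrees) (angle between pot's own z axis and vertical above 0.44 rad).
It fails at once if a bystander was moved more than 30 mm (distance of any of mug, tape, glue, paste_jar, strip, rub_pad from where it was at the start of the episode above 0.03 m).
It also fails if it takes over 54 s, if anything falls off the work surface, if the arm or the gripper's body presses on something with over 40 N, if the wrist force passes 120 N, or if a joint passes its speed limit or range.

## Robot

A 6-joint arm with a two-finger parallel gripper is mounted at the origin on the work surface. World frame = base frame: x ahead of the robot, y to its left, z up, the work surface at z = 0. Lengths are in mm, angles in rad, forces in N, time in s.
With the tool pointing down it reaches from about 275 to 1000 mm from the base axis. Payload 8.4 kg.
Tool frame: the origin (TCP) lies where the fingers leave the gripper's body, on its centre line; the fingertips stand 73 mm ahead of it and the grasp point (between the pads) lies 54 mm ahead of it (grip_point_offset is the distance from the TCP to the grasp point, in mm); z points along the fingers, y is the direction in which the jaws open and shut (so a half turn about z gives the same grasp; the last joint's range is limited). The gripper opens to 85 mm and grips with 20 to 120 N. Pads are 22 mm wide; open, the fingers measure 114 mm over their backs; the gripper's body (76 mm by 85 mm) begins 54 mm behind the grasp point. The pads swing forward as they close: fully open they stand 13 mm farther back than shut.
Start: joints at [-1.138, 0.353, 1.633, -0, 1.155, -0.002], TCP at [263.267, -566.85, 303.881] pointing down, gripper open.
Joint ranges: [-2.63, 2.63], [-0.92, 2.1], [0.06, 2.66], [-1.3, 4.44], [0, 2.69], [-3.02, 3.02]. Speed limits (rad/s): [2.22, 2.22, 2.79, 3.14, 3.14, 3.14].

## Interface

Orientations are given as [roll, pitch, yaw] about the fixed x, y, z axes, in that order (R = Rz(yaw) Ry(pitch) Rx(roll)).
In Python, from rig import sense, grab_frame, sign_off, grip_point_offset gives the robot as it stands. The module is installed in compiled form; this text tells all that it offers.
- The arm moves only by the tool drive_tool, never from a script. Its argument "targets" is one flat list of numbers, 7 for each row, row after row: the shift along the tool's x, y, z in m, then the turn, a rotation vector about the tool's x, y, z in rad, then the opening, from 0 (shut) to 1 (fully open). In form: [tx, ty, tz, wx, wy, wz, grip, tx, ty, tz, wx, wy, wz, grip, ...]. A call has 1 to 12 rows; each row is the pose to reach, as a shift and turn from the pose commanded when the call began, along the tool's axes at that moment; what a row does not reach only later rows make up. A row lasts 1/12 s, in which the tool goes at most 41.7 mm and 7.16 degrees, less where a joint would pass 70% of its speed; a pose out of reach is approached as far as the arm can. A call with a gripper value outside its range is refused whole. The fingers move at their own pace and stop on an object; "force" is the grip in N (left out, the last holds). Time passes only in rows, so rows that repeat a pose let the fingers close. It gives the time, the measured TCP pose, the force and the opening at its end, in the units of the state.
- sense(): the state, without advancing time (a new reading comes with each control period).
- grab_frame(name): name is "scene" or "side" or "wrist"; returns a dict with "color" (480x640x3 uint8, blue, green, red), "vertical_fov" (degrees; the focal length in pixels is half the picture's height over the tangent of half this angle, whatever the lens; pixels are square), "cx", "cy" (the principal point, pixels), "world_from_camera" (4x4, takes a point from camera to world coordinates). Camera axes: x right, y down, z forward; pixel columns grow to the right and rows downward; lengths in mm; the calibration is good to about 2 mm. A picture is of the moment at which its call begins. There is no depth.
- sign_off(): hands the job in, once; it reports no verdict.
The state is a dict: "clock": time; "qpos": joint angles; "qvel": joint speeds; "joint_efforts": joint torques, N m; "eef_pos": TCP position; "tcp_rot": TCP orientation; "contact_force": force on the tool from outside, world axes, zero at the start; "wrist_torque": the same for the moment, N m; "opening": opening from 0.0 (shut) to 1.0 (fully open).
Only numpy, scipy, OpenCV 4.12 (cv2) and the standard library are available. Lean on these libraries where they do the work, as an engineer would, in place of code of your own. Each camera call takes 0.05 s, during which the arm holds its last target. There are 200 camera calls.

## Working session

There is one attempt and no reset: what is moved stays moved. The work goes in short steps, Python scripts to look and compute and a tool call to move; the robot and the scene stay as the last step left them, time stands still between calls to the robot, and variables do not carry over. Pictures are saved under pics/ and viewed, about 8 in all and at most 12, crops included, and the job is handed in when it is done.

Besides the shell and the picture viewer there is one more tool, called after "Call:" as name(argument=value, ...) on one line, values as JSON. drive_tool: Moves the arm, as the interface text tells. Its arguments: {"type":"object","properties":{"targets":{"type":"array"},"force":{"type":"number"}},"required":["targets"]}

```bash
mkdir -p pics; cat > h.py <<'E'
import numpy as np, cv2
from rig import sense, grab_frame, sign_off, grip_point_offset
from scipy.spatial.transform import Rotation as Rn
def shot(name,fn,crop=None,scale=1):
    f=grab_frame(name); im=f["color"]
    if crop: x0,y0,x1,y1=crop; im=im[y0:y1,x0:x1]
    if scale!=1: im=cv2.resize(im,None,fx=scale,fy=scale,interpolation=cv2.INTER_CUBIC)
    cv2.imwrite("pics/"+fn,im); np.savez("pics/"+fn+".npz",c=f["color"],T=f["world_from_camera"],k=[240/np.tan(np.radians(f["vertical_fov"]/2)),f["cx"],f["cy"]]); return f
def ld(fn):
    d=np.load("pics/"+fn+".npz"); return d["T"],d["k"]
def ray(fn,u,v,z):
    T,(f,cx,cy)=ld(fn); d=T[:3,:3]@np.array([(u-cx)/f,(v-cy)/f,1]); o=T[:3,3]
    return (o+d*(z-o[2])/d[2]).round(1)
def proj(fn,p):
    T,(f,cx,cy)=ld(fn); q=T[:3,:3].T@(np.array(p)-T[:3,3]); return (f*q[0]/q[2]+cx).round(1),(f*q[1]/q[2]+cy).round(1)
E
python3 -c "
from h import *
print(sense(),grip_point_offset)
for n in ('scene','side'):
  f=shot(n,n+'.png');print(n,f['vertical_fov'],f['world_from_camera'].round(2))
"
```

```text
{'clock': 0.0, 'qpos': array([-1.13837865e+00,  3.53655710e-01,  1.63412359e+00, -1.75560176e-05,
        1.15514976e+00, -2.44076536e-03]), 'qvel': array([-2.51821304e-04, -3.75525258e-04, -3.93698714e-05,  1.08597771e-03,
        9.90511332e-05,  1.63482773e-03]), 'joint_efforts': array([-3.15500140e-03, -6.05263853e+01, -3.42068660e+01, -4.42666478e-04,
        9.35332733e-03, -8.32674004e-06]), 'eef_pos': array([ 263.12497267, -566.5202452 ,  303.16138268]), 'tcp_rot': array([-3.14025621e+00,  1.27898288e-05,  4.34865551e-01]), 'contact_force': array([-0.68756431,  0.20340471,  0.11148094]), 'wrist_torque': array([ 0.04653347, -0.00466151, -0.02004028]), 'opening': 0.9967049351743902} 53.900000000000006
scene 45.056606050915164 [[-2.50000e-01  7.60000e-01 -5.90000e-01  1.26670e+03]
 [ 9.70000e-01  2.00000e-01 -1.50000e-01  1.81610e+02]
 [ 1.00000e-02 -6.10000e-01 -7.90000e-01  1.19062e+03]
 [ 0.00000e+00  0.00000e+00  0.00000e+00  1.00000e+00]]
side 56.306157755441916 [[-9.7000e-01 -1.7000e-01  1.5000e-01  3.1142e+02]
 [-2.2000e-01  7.5000e-01 -6.2000e-01  6.3344e+02]
 [-1.0000e-02 -6.3000e-01 -7.7000e-01  9.0105e+02]
 [ 0.0000e+00  0.0000e+00  0.0000e+00  1.0000e+00]]
```

View pics/scene.png

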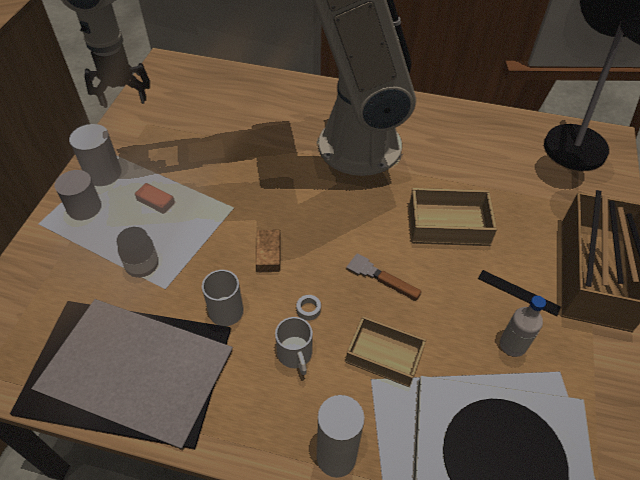

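View pics/side.png

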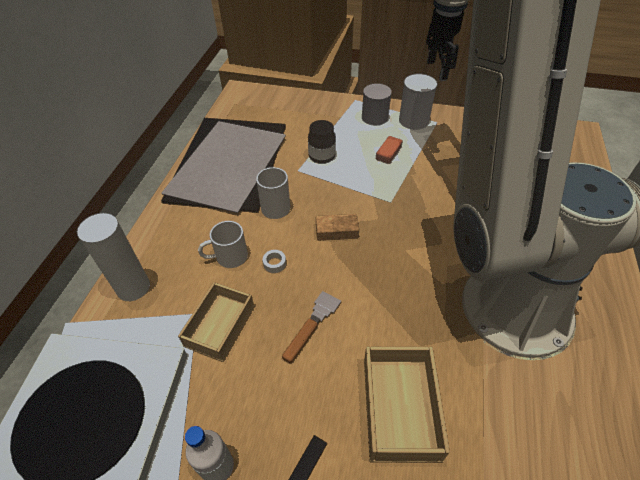

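The scene view shows the robot's left to the right of the picture. The pot is probably at (222,297), the mug at (294,343), the scraper at (385,276), the block at (268,250), and there are trays at (385,350) and (452,217). I'll enlarge the area that matters.

```bash
python3 -c "
from h import *
import cv2
im=cv2.imread('pics/scene.png')[225:400,195:445]
cv2.imwrite('pics/c1.png',cv2.resize(im,None,fx=3.2,fy=3.2,interpolation=cv2.INTER_CUBIC))
"
```

```text
(no output)
```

View pics/c1.png

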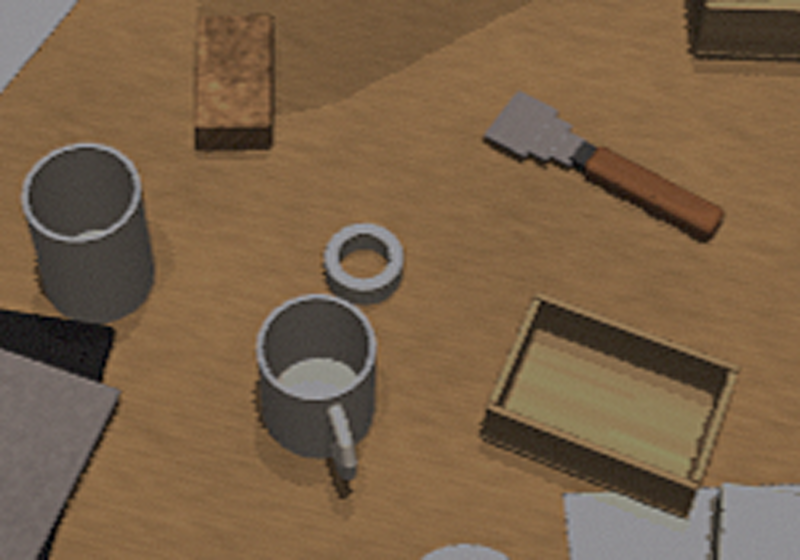

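The crop gives these positions:
- Pot rim centre: (82,193)
- Block top corners: (200,13), (272,14), (271,128), (196,127)
- Tray rim corners: (538,299), (738,370), (692,488), (486,408)
- Scraper: butt at (713,222), blade edge from (518,93) to (485,135)

```bash
python3 -c "
from h import *
R=lambda x,y,z: ray('scene.png',195+x/3.2,225+y/3.2,z)
print('pot',R(82,193,115),'w',R(23,193,115),R(141,193,115),'side',ray('side.png',273,178,115))
b=np.array([R(*p,36) for p in [(200,13),(272,14),(271,128),(196,127)]]);print('block',b,b.mean(0),'side',ray('side.png',337,222,36))
t=np.array([R(*p,50) for p in [(538,299),(738,370),(692,488),(486,408)]]);print('tray',t,t.mean(0),[np.linalg.norm(t[i]-t[i-1]).round() for i in range(4)])
print('tray side',[ray('side.png',*p,50) for p in [(213,287),(252,299),(220,349),(182,333)]])
print('butt',R(713,222,15),'edge',R(500,113,10),'neck',R(588,160,15), 'ferr',R(575,155,10))
print('side butt',ray('side.png',290,355,15),'edge',ray('side.png',331,298,10))
print('tape',R(363,260,24),'mug',R(317,355,90),'big tray',ray('scene.png',452,200,50))
"
```

```text
pot [ 639.7 -186.9  115. ] w [ 650.  -226.2  115. ] [ 629.3 -147.6  115. ] side [ 633.7 -188.3  115. ]
block [[ 408.6 -182.3   36. ]
 [ 394.9 -126.5   36. ]
 [ 501.4  -95.5   36. ]
 [ 515.1 -150.9   36. ]] [ 455.  -138.8   36. ] side [ 453.8 -143.7   36. ]
tray [[603.5 131.5  50. ]
 [623.  275.5  50. ]
 [716.8 258.   50. ]
 [695.  114.4  50. ]] [659.575 194.85   50.   ] [np.float64(93.0), np.float64(145.0), np.float64(95.0), np.float64(145.0)]
tray side [array([688.4, 126.9,  50. ]), array([590.7, 138.3,  50. ]), array([616.8, 269.1,  50. ]), array([709.2, 251.9,  50. ])]
butt [485.2 243.4  15. ] edge [424.5  67.5  10. ] neck [454.1 142.6  15. ] ferr [448.6 131.9  10. ]
side butt [478.3 234.4  15. ] edge [423.5  72.   10. ]
tape [5.891e+02 2.000e-01 2.400e+01] mug [ 7.059e+02 -3.000e-01  9.000e+01] big tray [194.5 286.3  50. ]
```

```bash
cat >> h.py <<'E'
def go(pos,yaw=None,R=None):
    s=sense(); A=Rn.from_euler('xyz',s["tcp_rot"]); B=R if R is not None else Rn.from_euler('xyz',[np.pi,0,np.radians(yaw)])
    t=A.inv().apply(np.array(pos)-s["eef_pos"])/1000; w=(A.inv()*B).as_rotvec()
    print('t',t.round(4),'w',w.round(3),'rows',max(np.linalg.norm(t)/.0417,np.linalg.norm(w)/.125).round(1),'clock',round(s["clock"],2))
E
python3 -c "
from h import *
go([454.5,-141,190],16.2)"
```

```text
t [ 0.3528 -0.3052  0.1136] w [-0.001  0.     0.152] rows 11.5 clock 0.1
```

Call:
drive_tool(targets=[0.353, -0.305, 0, 0, 0, 0.152, 1, 0.353, -0.305, 0, 0, 0, 0.152, 1, 0.353, -0.305, 0, 0, 0, 0.152, 1, 0.353, -0.305, 0, 0, 0, 0.152, 1, 0.353, -0.305, 0, 0, 0, 0.152, 1, 0.353, -0.305, 0, 0, 0, 0.152, 1, 0.353, -0.305, 0, 0, 0, 0.152, 1, 0.353, -0.305, 0, 0, 0, 0.152, 1, 0.353, -0.305, 0, 0, 0, 0.152, 1, 0.353, -0.305, 0, 0, 0, 0.152, 1, 0.353, -0.305, 0, 0, 0, 0.152, 1, 0.353, -0.305, 0, 0, 0, 0.152, 1], force=60)

```text
clock: 1.1
eef_pos: [456.4, -137.0, 303.9]
tcp_rot: [-3.14, -0.001, 0.286]
contact_force: [0.4, -0.0, -0.3]
opening: 1.0
```

Call:
drive_tool(targets=[0, 0, 0.08, 0, 0, 0, 1, 0, 0, 0.08, 0, 0, 0, 1, 0, 0, 0.08, 0, 0, 0, 1, 0, 0, 0.08, 0, 0, 0, 1])

```text
clock: 1.43
eef_pos: [453.7, -141.3, 222.8]
tcp_rot: [-3.139, 0.004, 0.283]
contact_force: [0.8, 0.4, 0.2]
opening: 0.996
```

```bash
python3 -c "
from h import *
f=shot('wrist','w1.png');print(f['world_from_camera'].round(2))
print(sense()['eef_pos'],sense()['tcp_rot'])
for x,y in [(55,30),(55,-30),(-55,-30),(-55,30)]:
  p=Rn.from_euler('z',16.2,degrees=True).apply([x,y,36])+[454.5,-141,0];print(p.round(),proj('w1.png',p))
"
```

```text
[[ 2.8000e-01 -9.1000e-01 -3.1000e-01  5.3173e+02]
 [-9.6000e-01 -2.6000e-01 -9.0000e-02 -1.1836e+02]
 [-0.0000e+00  3.2000e-01 -9.5000e-01  2.9239e+02]
 [ 0.0000e+00  0.0000e+00  0.0000e+00  1.0000e+00]]
[ 454.91248119 -141.82952171  224.43260335] [-3.14092992e+00  1.12832615e-03  2.82502978e-01]
[499. -97.  36.] (np.float64(272.4), np.float64(145.9))
[ 516. -154.   36.] (np.float64(365.2), np.float64(145.9))
[ 410. -185.   36.] (np.float64(359.2), np.float64(298.2))
[ 393. -128.   36.] (np.float64(277.9), np.float64(298.1))
```

View pics/w1.png

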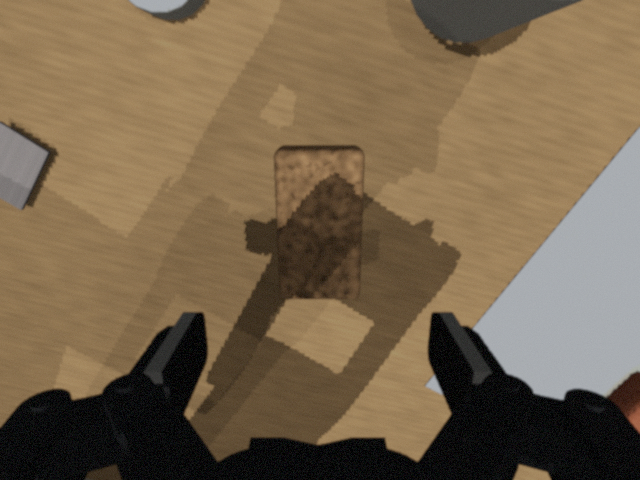

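The block at (275–364, 147)–(279–361, 298) lies within about 1 mm of the prediction. I'll descend and grip.

Call:
drive_tool(targets=[0, 0, 0.1, 0, 0, 0, 1, 0, 0, 0.1, 0, 0, 0, 1, 0, 0, 0.131, 0, 0, 0, 1, 0, 0, 0.131, 0, 0, 0, 1, 0, 0, 0.131, 0, 0, 0, 1, 0, 0, 0.131, 0, 0, 0, 1, 0, 0, 0.131, 0, 0, 0, 0.4, 0, 0, 0.131, 0, 0, 0, 0.4, 0, 0, 0.131, 0, 0, 0, 0.4, 0, 0, 0.131, 0, 0, 0, 0.4, 0, 0, 0.131, 0, 0, 0, 0.4, 0, 0, 0.131, 0, 0, 0, 0.4], force=50)

```text
clock: 2.48
eef_pos: [456.5, -142.1, 95.6]
tcp_rot: [3.139, -0.004, 0.283]
contact_force: [-1.0, 1.1, 15.5]
opening: 0.683
```

Call:
drive_tool(targets=[0, 0, 0, 0, 0, 0, 0.4, 0, 0, 0, 0, 0, 0, 0.4, 0, 0, -0.1, 0, 0, 0, 0.4, 0, 0, -0.1, 0, 0, 0, 0.4, 0, 0, -0.1, 0, 0, 0, 0.4, 0, 0, -0.1, 0, 0, 0, 0.4, 0, 0, -0.1, 0, 0, 0, 0.4])

```text
clock: 3.07
eef_pos: [455.7, -141.8, 194.9]
tcp_rot: [3.139, -0.004, 0.283]
contact_force: [-0.8, 0.2, -1.7]
opening: 0.682
```

```bash
python3 -c "
from h import *
print(sense()['eef_pos'],sense()['opening'],sense()['contact_force'])
go([657,193,190],81.7)
# refine scraper/tray later
"
```

```text
[ 455.69612504 -141.75871178  194.85589101] 0.6817039948562147 [-0.83786378  0.17045362 -1.70283002]
t [ 0.2867 -0.2653  0.0053] w [ 0.004 -0.002 -1.143] rows 9.4 clock 3.07
```

Call:
drive_tool(targets=[0.287, -0.265, 0, 0, 0, -1.143, 0.4, 0.287, -0.265, 0, 0, 0, -1.143, 0.4, 0.287, -0.265, 0, 0, 0, -1.143, 0.4, 0.287, -0.265, 0, 0, 0, -1.143, 0.4, 0.287, -0.265, 0, 0, 0, -1.143, 0.4, 0.287, -0.265, 0, 0, 0, -1.143, 0.4, 0.287, -0.265, 0, 0, 0, -1.143, 0.4, 0.287, -0.265, 0, 0, 0, -1.143, 0.4, 0.287, -0.265, 0, 0, 0, -1.143, 0.4, 0.287, -0.265, 0, 0, 0, -1.143, 0.4, 0.287, -0.265, 0, 0, 0, -1.143, 0.4, 0.287, -0.265, 0, 0, 0, -1.143, 0.4])

```text
clock: 4.07
eef_pos: [655.7, 193.6, 190.8]
tcp_rot: [-3.139, 0.001, 1.427]
contact_force: [-0.6, -1.2, -2.0]
opening: 0.685
```

```bash
python3 -c "
from h import *
f=shot('wrist','w2.png')
go([657,193,190],81.7)
for x,y in [(75,50),(75,-50),(-75,-50),(-75,50)]:
  p=Rn.from_euler('z',81.7,degrees=True).apply([x,y,50])+[657,193,0];print(p.round(),proj('w2.png',p))
"
```

```text
t [0.0007 0.0016 0.0011] w [-0.003  0.002 -0.   ] rows 0.0 clock 4.12
[618. 274.  50.] (np.float64(227.1), np.float64(120.9))
[717. 260.  50.] (np.float64(419.2), np.float64(121.0))
[696. 112.  50.] (np.float64(399.4), np.float64(363.8))
[597. 126.  50.] (np.float64(244.3), np.float64(363.5))
```

View pics/w2.png

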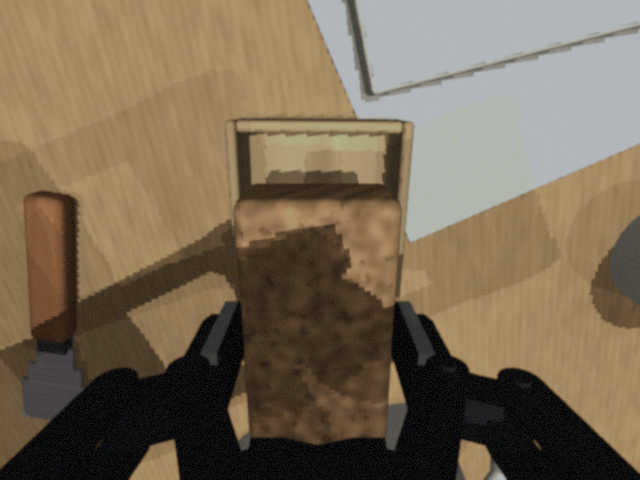

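The tray's far corners are at (227,121) and (413,121), as predicted to about 2 mm, and the block is centred over it. I'll lower it so the fingertips stay just above the rim, then release.

Call:
drive_tool(targets=[0, 0, 0.03, 0, 0, 0, 0.4, 0, 0, 0.05, 0, 0, 0, 0.4, 0, 0, 0.065, 0, 0, 0, 0.4, 0, 0, 0.065, 0, 0, 0, 0.4, 0, 0, 0.065, 0, 0, 0, 0.4, 0, 0, 0.065, 0, 0, 0, 0.4, 0, 0, 0.065, 0, 0, 0, 1, 0, 0, 0.065, 0, 0, 0, 1, 0, 0, 0.065, 0, 0, 0, 1, 0, 0, 0.065, 0, 0, 0, 1, 0, 0, 0.065, 0, 0, 0, 1, 0, 0, 0.065, 0, 0, 0, 1])

```text
clock: 5.12
eef_pos: [656.7, 193.1, 128.2]
tcp_rot: [3.141, -0.0, 1.426]
contact_force: [-1.0, -0.5, 0.5]
opening: 0.996
```

Call:
drive_tool(targets=[0, 0, -0.04, 0, 0, 0, 1, 0, 0, -0.08, 0, 0, 0, 1, 0, 0, -0.09, 0, 0, 0, 1, 0, 0, -0.09, 0, 0, 0, 1, 0, 0, -0.09, 0, 0, 0, 1])

```text
clock: 5.53
eef_pos: [656.9, 193.1, 218.7]
tcp_rot: [3.14, -0.001, 1.426]
contact_force: [0.4, 0.1, -0.5]
opening: 1.001
```

```bash
python3 -c "
from h import *
f=shot('wrist','w3.png');print(sense()['clock'],sense()['eef_pos'])
"
```

```text
5.5833 [656.18321181 192.94902806 217.33271801]
```

View pics/w3.png

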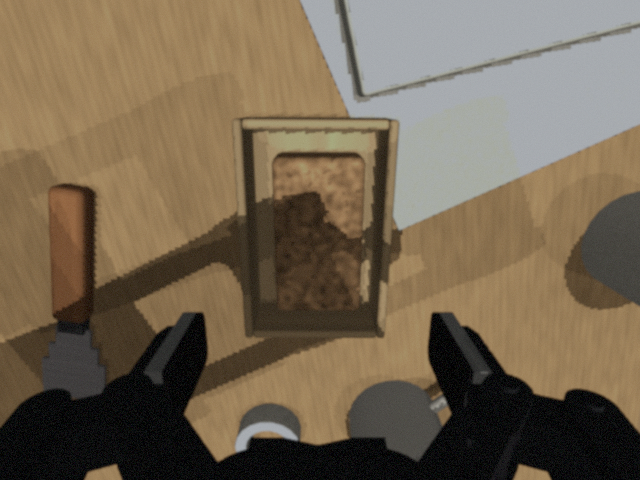

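The block lies flat in the tray, at (273–364, 153–310). The scraper is in view too, with its butt at (72,187), the handle front at (73,319) and the blade below that. I'll locate it from this picture.

```bash
python3 -c "
from h import *
a=ray('w3.png',72,188,17);b=ray('w3.png',72,318,17);print(a,b,np.linalg.norm(a-b),np.degrees(np.arctan2(*(b-a)[[1,0]])))
e=ray('scene.png',195+500/3.2,225+113/3.2,10); print(e, np.degrees(np.arctan2(*(e-a)[[1,0]])),np.linalg.norm(e-a))
u=(b-a)/np.linalg.norm(b-a); g=a+100*u; print('grip',g)
go([g[0],g[1],190],np.degrees(np.arctan2(-u[1],-u[0])))
"
```

```text
[488.1 245.4  17. ] [452.2 145.1  17. ] 106.53121608242348 -109.6936203245995
[424.5  67.5  10. ] -109.67218416621994 189.05652593867265
grip [454.4009573  151.24919267  17.        ]
t [-0.0704 -0.1936  0.0275] w [-0.001  0.     0.199] rows 5.0 clock 5.58
```

Call:
drive_tool(targets=[-0.07, -0.194, 0, 0, 0, 0.199, 1, -0.07, -0.194, 0, 0, 0, 0.199, 1, -0.07, -0.194, 0, 0, 0, 0.199, 1, -0.07, -0.194, 0, 0, 0, 0.199, 1, -0.07, -0.194, 0, 0, 0, 0.199, 1, -0.07, -0.194, 0, 0, 0, 0.199, 1, -0.07, -0.194, 0, 0, 0, 0.199, 1, -0.07, -0.194, 0, 0, 0, 0.199, 1])

```text
clock: 6.25
eef_pos: [454.7, 151.9, 217.4]
tcp_rot: [-3.141, 0.0, 1.227]
contact_force: [0.3, 0.3, -0.5]
opening: 0.998
```

```bash
python3 -c "
from h import *
go([454.4,151.2,77],70.3)
f=shot('wrist','w4.png')
"
```

```text
t [-7.000e-04 -1.000e-04  1.404e-01] w [-0.  0.  0.] rows 3.4 clock 6.25
```

View pics/w4.png

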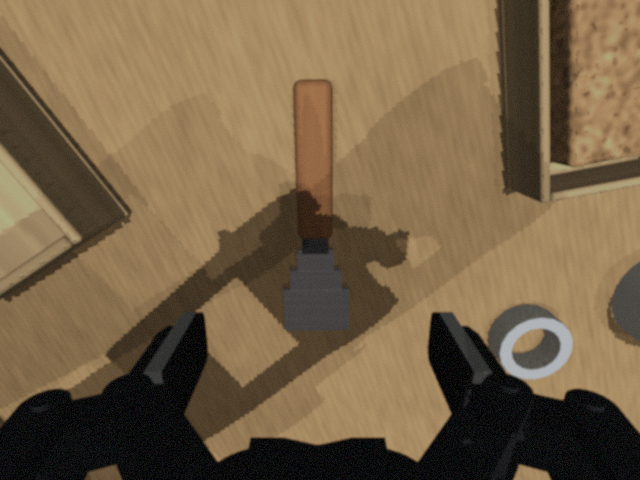

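```bash
python3 -c "
from h import *
a=ray('w4.png',313,82,18);b=ray('w4.png',315.5,238,18);e=ray('w4.png',316,331,10)
print(a,b,e,np.linalg.norm(a-b),np.linalg.norm(a-e),np.degrees(np.arctan2(*(a-e)[[1,0]])),np.degrees(np.arctan2(*(a-b)[[1,0]])))
u=(e-a);u[2]=0;u/=np.linalg.norm(u);g=a+101*u;print(g);go([g[0],g[1],77],np.degrees(np.arctan2(-u[1],-u[0])))"
```

```text
[483.6 244.2  18. ] [449.1 143.5  18. ] [421.2  64.9  10. ] 106.44594872516285 190.01644665659865 70.81107727990342 71.08844843672627
[450.40290998 148.81156666  18.        ]
t [-0.0047 -0.0037  0.1405] w [ 0.    -0.    -0.009] rows 3.4 clock 6.3
```

Call:
drive_tool(targets=[-0.005, -0.004, 0.1, 0, 0, -0.01, 1, -0.005, -0.004, 0.1, 0, 0, -0.01, 1, -0.005, -0.004, 0.1, 0, 0, -0.01, 1, -0.005, -0.004, 0.125, 0, 0, -0.01, 1, -0.005, -0.004, 0.14, 0, 0, -0.01, 1, -0.005, -0.004, 0.14, 0, 0, -0.01, 1, -0.005, -0.004, 0.14, 0, 0, -0.01, 1, -0.005, -0.004, 0.14, 0, 0, -0.01, 0.05, -0.005, -0.004, 0.14, 0, 0, -0.01, 0.05, -0.005, -0.004, 0.14, 0, 0, -0.01, 0.05, -0.005, -0.004, 0.14, 0, 0, -0.01, 0.05, -0.005, -0.004, 0.14, 0, 0, -0.01, 0.05], force=80)

```text
clock: 7.3
eef_pos: [449.5, 148.6, 78.6]
tcp_rot: [3.14, -0.001, 1.237]
contact_force: [-1.0, -0.6, 10.9]
opening: 0.301
```

Call:
drive_tool(targets=[0, 0, 0, 0, 0, 0, 0.05, 0, 0, 0, 0, 0, 0, 0.05, 0, 0, 0, 0, 0, 0, 0.05, 0, 0, 0, 0, 0, 0, 0.05, 0, 0, 0, 0, 0, 0, 0.05, 0, 0, 0, 0, 0, 0, 0.05])

```text
clock: 7.8
eef_pos: [449.6, 148.6, 78.9]
tcp_rot: [3.14, -0.001, 1.237]
contact_force: [-1.4, -1.3, 10.7]
opening: 0.281
```

Call:
drive_tool(targets=[0, 0, -0.03, 0, 0, 0, 0.05, 0, 0, -0.07, 0, 0, 0, 0.05, 0, 0, -0.11, 0, 0, 0, 0.05, 0, 0, -0.15, 0, 0, 0, 0.05, 0, 0, -0.19, 0, 0, 0, 0.05, 0, 0, -0.22, 0, 0, 0, 0.05, 0, 0, -0.22, 0, 0, 0, 0.05, 0, 0, -0.22, 0, 0, 0, 0.05])

```text
clock: 8.47
eef_pos: [449.6, 148.6, 299.7]
tcp_rot: [3.138, -0.003, 1.237]
contact_force: [-0.3, -0.3, -2.6]
opening: 0.279
```

```bash
cat >> h.py <<'E'
az=np.radians(-16.3); d=np.array([np.cos(az),np.sin(az),0]); Z=np.array([0,0,1.])
RF=Rn.from_matrix(np.c_[-Z,np.cross(d,-Z),d]); POT=np.array([637,-187.5,0])
E
python3 -c "
from h import *
s=sense();print(s['eef_pos'],s['opening'],s['contact_force'])
go([530,-155,300],163.7)
"
```

```text
[449.63366807 148.62152142 299.67530054] 0.2789031516621318 [-0.32516794 -0.2501162  -2.64358813]
t [-0.2605  0.1755 -0.0004] w [ 5.00e-03  1.00e-03 -1.62e+00] rows 13.0 clock 8.47
```

Call:
drive_tool(targets=[-0.26, 0.175, 0, 0, 0, -1.62, 0.05, -0.26, 0.175, 0, 0, 0, -1.62, 0.05, -0.26, 0.175, 0, 0, 0, -1.62, 0.05, -0.26, 0.175, 0, 0, 0, -1.62, 0.05, -0.26, 0.175, 0, 0, 0, -1.62, 0.05, -0.26, 0.175, 0, 0, 0, -1.62, 0.05, -0.26, 0.175, 0, 0, 0, -1.62, 0.05, -0.26, 0.175, 0, 0, 0, -1.62, 0.05, -0.26, 0.175, 0, 0, 0, -1.62, 0.05, -0.26, 0.175, 0, 0, 0, -1.62, 0.05, -0.26, 0.175, 0, 0, 0, -1.62, 0.05, -0.26, 0.175, 0, 0, 0, -1.62, 0.05])

```text
clock: 9.47
eef_pos: [528.1, -154.9, 295.3]
tcp_rot: [-3.141, -0.004, 2.632]
contact_force: [-0.5, 0.4, -1.4]
opening: 0.276
```

```bash
python3 -c "
from h import *
s=sense();print(s['eef_pos'],s['tcp_rot'],s['qpos'].round(2))
go(POT-120*d+[0,0,290],R=RF)
"
```

```text
[ 528.06204325 -154.94030193  295.28315256] [-3.14074674 -0.00400511  2.63175719] [-0.29  0.25  1.8   0.    1.1  -1.35]
t [ 0.006  -0.0021  0.0053] w [-0.177 -1.568 -0.177] rows 12.7 clock 9.47
```

Call:
drive_tool(targets=[0, 0, 0, -0.177, -1.568, -0.177, 0.05, 0, 0, 0, -0.177, -1.568, -0.177, 0.05, 0, 0, 0, -0.177, -1.568, -0.177, 0.05, 0, 0, 0, -0.177, -1.568, -0.177, 0.05, 0, 0, 0, -0.177, -1.568, -0.177, 0.05, 0, 0, 0, -0.177, -1.568, -0.177, 0.05, 0, 0, 0, -0.177, -1.568, -0.177, 0.05, 0, 0, 0, -0.177, -1.568, -0.177, 0.05, 0, 0, 0, -0.177, -1.568, -0.177, 0.05, 0, 0, 0, -0.177, -1.568, -0.177, 0.05, 0, 0, 0, -0.177, -1.568, -0.177, 0.05, 0, 0, 0, -0.177, -1.568, -0.177, 0.05])

```text
clock: 10.47
eef_pos: [524.5, -165.4, 353.3]
tcp_rot: [3.045, 0.916, 2.702]
contact_force: [0.5, 1.2, -0.8]
opening: 0.279
```

```bash
python3 -c "
from h import *
s=sense();print(s['eef_pos'],s['opening'],s['qpos'].round(2))
go(POT-68.6*d+[0,0,260],R=RF)
"
```

```text
[ 524.53162068 -165.43326857  353.29274949] 0.2790083620181145 [-0.3  -0.04  2.26 -1.29  0.01 -0.2 ]
t [0.0476 0.0085 0.0925] w [-0.057 -0.649 -0.082] rows 5.3 clock 10.47
```

Driven straight outward, the wrist ran to its limit (j5≈0, j4≈−1.3). The other wrist branch (j4≈π) is needed, so I'll go back to tool down and plan with a small kinematic model.

```bash
python3 -c "
from h import *
go([500,-150,330],163.7)
"
```

```text
t [ 0.036   0.0043 -0.0083] w [ 0.018  0.92  -0.1  ] rows 7.4 clock 10.47
```

Call:
drive_tool(targets=[0.036, 0.004, -0.008, 0.018, 0.92, -0.1, 0.05, 0.036, 0.004, -0.008, 0.018, 0.92, -0.1, 0.05, 0.036, 0.004, -0.008, 0.018, 0.92, -0.1, 0.05, 0.036, 0.004, -0.008, 0.018, 0.92, -0.1, 0.05, 0.036, 0.004, -0.008, 0.018, 0.92, -0.1, 0.05, 0.036, 0.004, -0.008, 0.018, 0.92, -0.1, 0.05, 0.036, 0.004, -0.008, 0.018, 0.92, -0.1, 0.05, 0.036, 0.004, -0.008, 0.018, 0.92, -0.1, 0.05, 0.036, 0.004, -0.008, 0.018, 0.92, -0.1, 0.05, 0.036, 0.004, -0.008, 0.018, 0.92, -0.1, 0.05, 0.036, 0.004, -0.008, 0.018, 0.92, -0.1, 0.05, 0.036, 0.004, -0.008, 0.018, 0.92, -0.1, 0.05])

```text
clock: 11.47
eef_pos: [501.9, -153.3, 329.9]
tcp_rot: [-3.125, -0.006, 2.865]
contact_force: [-1.1, 0.2, -2.0]
opening: 0.274
```

```bash
cat > kin.py <<'E'
from h import *
from scipy.optimize import least_squares
C=Rn.from_euler('z',90,degrees=True)
def fk(q,P):
    h,a1,L2,L3,L6=P; b=Rn.from_euler('z',q[0]); th=q[1]+q[2]
    w=np.array([a1+L2*np.sin(q[1])+L3*np.sin(th),0,h+L2*np.cos(q[1])+L3*np.cos(th)])
    R=b*Rn.from_euler('y',th)*Rn.from_euler('ZYZ',q[3:])
    return b.apply(w)+R.apply([0,0,L6]),R*C
E
python3 -c "
from kin import *
s=sense();print(s['eef_pos'],s['tcp_rot'],s['qpos'].round(3),s['opening'])
D=[([-1.13838,.35366,1.63412,0,1.15515,-.00244],[263.1,-566.5,303.2]),([-.29,.25,1.8,0,1.1,-1.35],[528.06,-154.9,295.3]),([-.3,-.04,2.26,-1.29,.01,-.2],[524.5,-165.4,353.3]),(s['qpos'],s['eef_pos'])]
W=[3,.5,.5,3]
f=lambda P: np.concatenate([w*(fk(q,P)[0]-p) for w,(q,p) in zip(W,D)])
r=least_squares(f,[400,0,450,450,150]);print(r.x.round(1),r.fun.round(1))
for q,p in D: print(fk(q,r.x)[1].as_euler('xyz').round(3))
"
```

```text
[ 501.88568603 -153.25199977  329.93775463] [-3.12500425 -0.00550338  2.86504493] [-0.291  0.173  1.814 -0.018  1.159 -1.578] 0.2741105520740248
[177.2  55.4 568.5 407.5 242.4] [-4.1 -1.7 -0.1  2.2 -2.   1.3  0.1  0.3 -0.7 -1.1 -2.9  0. ]
[-3.14  -0.     0.435]
[-3.14  -0.008  2.631]
[3.046 0.915 2.709]
[-3.125 -0.006  2.865]
```

```bash
cat >> kin.py <<'E'
P=[177.2,55.4,568.5,407.5,242.4]
LO=np.array([-2.63,-.92,.06,-1.3,0,-3.02]);HI=np.array([2.63,2.1,2.66,4.44,2.69,3.02])
def ik(p,R,q0):
    f=lambda q:(lambda a:np.r_[(a[0]-p)/100,(a[1].inv()*R).as_rotvec()])(fk(q,P))
    r=least_squares(f,np.clip(q0,LO+.01,HI-.01),bounds=(LO,HI)); return r.x,np.abs(r.fun).max()
def RFa(azd):
    a=np.radians(azd);d=np.array([np.cos(a),np.sin(a),0]);return d,Rn.from_matrix(np.c_[-Z,np.cross(d,-Z),d])
E
python3 -c "
from kin import *
np.set_printoptions(suppress=True)
for azd in (-16.3,5,30,60):
  d,R=RFa(azd)
  for z in (260,130):
    for q0 in ([-.3,.3,2,3,.6,1.6],[-.3,.3,2,2,.8,1.]):
      q,e=ik(POT-68.6*d+[0,0,z],R,q0); print(azd,z,q.round(2),round(e,4))
"
```

```text
-16.3 260 [-0.29  0.53  2.59  3.14  1.55  1.57] 0.0
-16.3 260 [-0.29  0.53  2.59  3.14  1.55  1.57] 0.0
-16.3 130 [-0.29  0.97  2.61  3.14  2.    1.57] 0.0
-16.3 130 [-0.29  0.97  2.61  3.14  2.    1.57] 0.0
5 260 [-0.58  0.54  2.49  2.47  1.49  1.64] 0.0
5 260 [-0.58  0.54  2.49  2.47  1.49  1.64] 0.0
5 130 [-0.58  0.92  2.51  2.45  1.8   1.39] 0.0
5 130 [-0.58  0.92  2.51  2.45  1.8   1.39] 0.0
30 260 [-0.75  0.6   2.23  1.85  1.48  1.88] 0.0
30 260 [-0.75  0.6   2.23  1.85  1.48  1.88] 0.0
30 130 [-0.75  0.88  2.24  1.87  1.57  1.59] 0.0
30 130 [-0.75  0.88  2.24  1.87  1.57  1.59] 0.0
60 260 [-0.76  0.74  1.82  1.37  1.7   2.15] 0.0
60 260 [-0.76  0.74  1.82  1.37  1.7   2.15] 0.0
60 130 [-0.76  0.95  1.83  1.35  1.66  1.93] 0.0
60 130 [-0.76  0.95  1.83  1.35  1.66  1.93] 0.0
```

```bash
cat >> kin.py <<'E'
def RT(azd,al):
    a=np.radians(azd);d=np.array([np.cos(a),np.sin(a),0]);al=np.radians(al)
    z=d*np.cos(al)-Z*np.sin(al);x=-Z*np.cos(al)-d*np.sin(al);return Rn.from_matrix(np.c_[x,np.cross(z,x),z])
def tcp(azd,al,g): # g: scraper grip point on centre line
    R=RT(azd,al); return g-R.apply([0,0,68.6]),R
E
python3 -c "
from kin import *
np.set_printoptions(suppress=True)
for n,u,v,z in [('pad',155,197,30),('c1',138,240,105),('c2',75,180,100),('c3',92,135,115)]: print(n,ray('scene.png',u,v,z))
for azd in (0,10,20,30):
 for al in (0,15):
  for zz in (130,260):
   p,R=tcp(azd,al,POT+[0,0,zz]); q,e=ik(p,R,[-.3,.3,2,2.5,1,1.6]); w=p-242.4*R.apply([0,0,1])
   el=[55.4+568.5*np.sin(q[1]),177+568.5*np.cos(q[1])]
   print(azd,al,zz,q.round(2),round(e,4),'wrist',w.round(),'elbow r,z',np.round(el))
"
```

```text
pad [ 369.9 -483.2   30. ]
c1 [ 563.7 -422.8  105. ]
c2 [ 422.6 -665.8  100. ]
c3 [ 271.1 -692.6  115. ]
0 0 130 [-0.52  0.94  2.55  2.59  1.87  1.39] 0.0 wrist [ 326. -188.  130.] elbow r,z [514. 513.]
0 0 260 [-0.52  0.53  2.53  2.62  1.5   1.61] 0.0 wrist [ 326. -188.  260.] elbow r,z [345. 666.]
0 15 130 [-0.51  0.69  2.53  2.64  1.37  1.53] 0.0 wrist [ 337. -188.  210.] elbow r,z [416. 617.]
0 15 260 [-0.51  0.31  2.44  2.54  0.98  1.79] 0.0 wrist [ 337. -188.  340.] elbow r,z [231. 718.]
10 0 130 [-0.63  0.91  2.47  2.32  1.73  1.4 ] 0.0 wrist [ 331. -242.  130.] elbow r,z [504. 526.]
10 0 260 [-0.63  0.55  2.45  2.33  1.47  1.68] 0.0 wrist [ 331. -242.  260.] elbow r,z [350. 663.]
10 15 130 [-0.61  0.68  2.45  2.35  1.3   1.58] 0.0 wrist [ 341. -240.  210.] elbow r,z [414. 618.]
10 15 260 [-0.61  0.35  2.37  2.22  1.03  1.92] 0.0 wrist [ 341. -240.  340.] elbow r,z [249. 712.]
20 0 130 [-0.71  0.89  2.36  2.08  1.62  1.48] 0.0 wrist [ 345. -294.  130.] elbow r,z [497. 535.]
20 0 260 [-0.71  0.57  2.35  2.08  1.46  1.77] 0.0 wrist [ 345. -294.  260.] elbow r,z [361. 657.]
20 15 130 [-0.69  0.69  2.35  2.08  1.26  1.66] 0.0 wrist [ 355. -290.  210.] elbow r,z [417. 616.]
20 15 260 [-0.69  0.39  2.28  1.94  1.1   2.03] 0.0 wrist [ 355. -290.  340.] elbow r,z [272. 703.]
30 0 130 [-0.75  0.88  2.24  1.87  1.57  1.59] 0.0 wrist [ 368. -343.  130.] elbow r,z [495. 537.]
30 0 260 [-0.75  0.6   2.23  1.85  1.48  1.88] 0.0 wrist [ 368. -343.  260.] elbow r,z [375. 647.]
30 15 130 [-0.73  0.71  2.23  1.83  1.25  1.77] 0.0 wrist [ 377. -338.  210.] elbow r,z [424. 610.]
30 15 260 [-0.73  0.44  2.17  1.71  1.19  2.12] 0.0 wrist [ 377. -338.  340.] elbow r,z [298. 691.]
```

Call:
drive_tool(targets=[0, 0, 0, 0, 0, 1.5, 0.05, 0, 0, 0, 0, 0, 1.5, 0.05, 0, 0, 0, 0, 0, 1.5, 0.05, 0, 0, 0, 0, 0, 1.5, 0.05, 0, 0, 0, 0, 0, 1.5, 0.05, 0, 0, 0, 0, 0, 1.5, 0.05, 0, 0, 0, 0, 0, 1.5, 0.05, 0, 0, 0, 0, 0, 1.5, 0.05, 0, 0, 0, 0, 0, 1.5, 0.05, 0, 0, 0, 0, 0, 1.5, 0.05, 0, 0, 0, 0, 0, 1.5, 0.05, 0, 0, 0, 0, 0, 1.5, 0.05])

```text
clock: 12.47
eef_pos: [500.0, -152.6, 330.2]
tcp_rot: [3.139, 0.018, 1.358]
contact_force: [-0.3, 0.9, -0.8]
opening: 0.275
```

Call:
drive_tool(targets=[0, 0, 0, 0, 0, 1.6, 0.05, 0, 0, 0, 0, 0, 1.6, 0.05, 0, 0, 0, 0, 0, 1.6, 0.05, 0, 0, 0, 0, 0, 1.6, 0.05, 0, 0, 0, 0, 0, 1.6, 0.05, 0, 0, 0, 0, 0, 1.6, 0.05, 0, 0, 0, 0, 0, 1.6, 0.05, 0, 0, 0, 0, 0, 1.6, 0.05, 0, 0, 0, 0, 0, 1.6, 0.05, 0, 0, 0, 0, 0, 1.6, 0.05, 0, 0, 0, 0, 0, 1.6, 0.05, 0, 0, 0, 0, 0, 1.6, 0.05])

```text
clock: 13.47
eef_pos: [500.0, -152.6, 330.2]
tcp_rot: [3.124, -0.002, -0.142]
contact_force: [0.8, -0.3, -0.9]
opening: 0.278
```

```bash
python3 -c "
from kin import *
np.set_printoptions(suppress=True)
q0=sense()['qpos'];print(q0.round(3),sense()['opening'],sense()['clock'])
p,R=tcp(20,15,POT+[-20,40,290]); q1,e=ik(p,R,[-.7,.4,2.3,2,1.1,2]);print(q1.round(2),e)
p0,R0=fk(q0,P)
for i in range(1,9):
  p,R=fk(q0+(q1-q0)*i/8,P); g=p+R.apply([0,0,68.6]); print(i,(R0.inv().apply(p-p0)/1000).round(3),(R0.inv()*R).as_rotvec().round(3),'tcp',p.round(),'grip',g.round(),'butt',(g+R.apply([101,0,0])).round())
"
```

```text
[-0.29   0.165  1.823 -0.019  1.149  1.431] 0.2776597048745765 13.4667
[-0.64  0.28  2.33  1.96  1.06  2.07] 2.842170943040401e-15
1 [-0.013 -0.034  0.024] [ 0.228 -0.041  0.234] tcp [ 491. -118.  306.] grip [ 493. -103.  238.] butt [ 587. -140.  232.]
2 [-0.017 -0.065  0.036] [ 0.447 -0.089  0.484] tcp [491. -87. 293.] grip [497. -59. 231.] butt [ 579. -115.  213.]
3 [-0.013 -0.087  0.038] [ 0.657 -0.144  0.747] tcp [499. -66. 291.] grip [512. -28. 236.] butt [577. -97. 202.]
4 [-0.001 -0.097  0.033] [ 0.861 -0.203  1.021] tcp [512. -58. 295.] grip [535. -13. 249.] butt [579. -88. 197.]
5 [ 0.016 -0.093  0.027] [ 1.061 -0.265  1.303] tcp [529. -65. 302.] grip [562. -18. 265.] butt [584. -88. 196.]
6 [ 0.035 -0.073  0.021] [ 1.259 -0.326  1.589] tcp [544. -87. 308.] grip [589. -43. 279.] butt [ 590. -100.  196.]
7 [ 0.05  -0.039  0.019] [ 1.459 -0.385  1.877] tcp [ 554. -123.  311.] grip [609. -88. 289.] butt [ 593. -123.  195.]
8 [0.057 0.008 0.023] [ 1.665 -0.436  2.163] tcp [ 555. -170.  308.] grip [ 617. -148.  290.] butt [ 592. -156.  192.]
```

Call:
drive_tool(targets=[-0.013, -0.034, 0.024, 0.228, -0.041, 0.234, 0.05, -0.013, -0.034, 0.024, 0.228, -0.041, 0.234, 0.05, -0.013, -0.034, 0.024, 0.228, -0.041, 0.234, 0.05, -0.017, -0.065, 0.036, 0.447, -0.089, 0.484, 0.05, -0.017, -0.065, 0.036, 0.447, -0.089, 0.484, 0.05, -0.017, -0.065, 0.036, 0.447, -0.089, 0.484, 0.05, -0.013, -0.087, 0.038, 0.657, -0.144, 0.747, 0.05, -0.013, -0.087, 0.038, 0.657, -0.144, 0.747, 0.05, -0.013, -0.087, 0.038, 0.657, -0.144, 0.747, 0.05, -0.001, -0.097, 0.033, 0.861, -0.203, 1.021, 0.05, -0.001, -0.097, 0.033, 0.861, -0.203, 1.021, 0.05, -0.001, -0.097, 0.033, 0.861, -0.203, 1.021, 0.05])

```text
clock: 14.47
eef_pos: [512.2, -57.2, 295.5]
tcp_rot: [-2.48, 0.54, -1.042]
contact_force: [-1.1, 0.1, -1.9]
opening: 0.277
```

```bash
python3 -c "
from kin import *
np.set_printoptions(suppress=True)
q0=sense()['qpos'];print(q0.round(3),sense()['opening'],sense()['clock'])
p,R=tcp(20,15,POT+[-20,40,290]); q1,e=ik(p,R,[-.7,.4,2.3,2,1.1,2]);print(q1.round(2),e)
p0,R0=fk(q0,P)
for i in range(1,5):
  p,R=fk(q0+(q1-q0)*i/4,P); g=p+R.apply([0,0,68.6]); print(i,(R0.inv().apply(p-p0)/1000).round(3),(R0.inv()*R).as_rotvec().round(3))
"
```

```text
[-0.51   0.26   2.015  0.937  1.149  1.76 ] 0.27712236764425935 14.4667
[-0.64  0.28  2.33  1.96  1.06  2.07] 2.842170943040401e-15
1 [ 0.001 -0.015  0.001] [ 0.21  -0.047  0.273]
2 [ 0.013 -0.027 -0.008] [ 0.419 -0.09   0.553]
3 [ 0.036 -0.029 -0.026] [ 0.628 -0.131  0.838]
4 [ 0.067 -0.019 -0.05 ] [ 0.841 -0.168  1.122]
```

Call:
drive_tool(targets=[0.001, -0.015, 0.001, 0.21, -0.047, 0.273, 0.05, 0.001, -0.015, 0.001, 0.21, -0.047, 0.273, 0.05, 0.001, -0.015, 0.001, 0.21, -0.047, 0.273, 0.05, 0.013, -0.027, -0.008, 0.419, -0.09, 0.553, 0.05, 0.013, -0.027, -0.008, 0.419, -0.09, 0.553, 0.05, 0.013, -0.027, -0.008, 0.419, -0.09, 0.553, 0.05, 0.036, -0.029, -0.026, 0.628, -0.131, 0.838, 0.05, 0.036, -0.029, -0.026, 0.628, -0.131, 0.838, 0.05, 0.036, -0.029, -0.026, 0.628, -0.131, 0.838, 0.05, 0.067, -0.019, -0.05, 0.841, -0.168, 1.122, 0.05, 0.067, -0.019, -0.05, 0.841, -0.168, 1.122, 0.05, 0.067, -0.019, -0.05, 0.841, -0.168, 1.122, 0.05])

```text
clock: 15.47
eef_pos: [540.3, -138.7, 303.8]
tcp_rot: [3.123, 1.304, -2.812]
contact_force: [0.6, 1.4, -1.2]
opening: 0.277
```

```bash
python3 -c "
from kin import *
np.set_printoptions(suppress=True)
print(sense()['qpos'].round(3))
for u,v in [(222,285)]: pass
p,R=tcp(20,15,POT+[0,0,245]); go(p,R=R)
shot('scene','s2.png',crop=(140,180,400,375),scale=3)
"
```

```text
[-0.661  0.32   2.303  1.939  1.066  2.076]
t [ 0.0371 -0.0791  0.0185] w [-0.    -0.005 -0.005] rows 2.1 clock 15.47
```

View pics/s2.png

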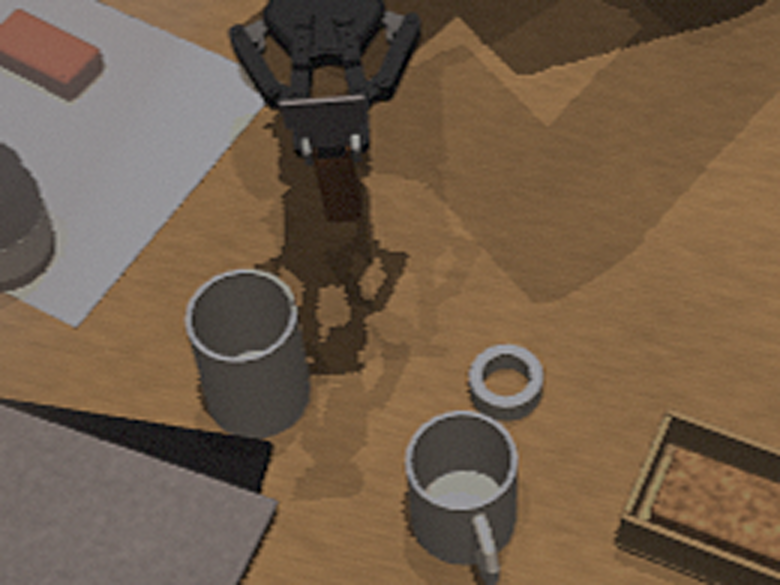

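The scraper is upright with the blade at the top and the butt at about (342,220) in the crop. The pot rim centre is at (242,316), so the pot has not moved. I'll compare the butt with the model before moving over the pot.

```bash
python3 -c "
from kin import *
s=sense();R=Rn.from_euler('xyz',s['tcp_rot']);g=s['eef_pos']+R.apply([0,0,68.6])
for l in (101,): 
  for w in (-13,13):
    for t in (-10,10): print(proj('s2.png',g+R.apply([l,w,t])), [ (3*(a-b)).round() for a,b in zip(proj('s2.png',g+R.apply([l,w,t])),(140,180))])
print('rimC',ray('s2.png',140+242/3,180+315/3,115))
a=np.radians(20);d=np.array([np.cos(a),np.sin(a),0])
for z in (240,134):
  p,R=tcp(20,15,POT+15*d+[0,0,z]); go(p,R=R)
"
```

```text
(np.float64(248.7), np.float64(245.4)) [np.float64(326.0), np.float64(196.0)]
(np.float64(249.1), np.float64(254.1)) [np.float64(327.0), np.float64(222.0)]
(np.float64(260.7), np.float64(244.6)) [np.float64(362.0), np.float64(194.0)]
(np.float64(261.2), np.float64(253.2)) [np.float64(364.0), np.float64(220.0)]
rimC [ 638.9 -187.1  115. ]
t [ 0.0368 -0.0813  0.0347] w [-0.002 -0.005 -0.012] rows 2.3 clock 15.52
t [ 0.1391 -0.0824  0.0627] w [-0.002 -0.005 -0.012] rows 4.2 clock 15.52
```

Call:
drive_tool(targets=[0.037, -0.081, 0.035, 0, -0.005, -0.012, 0.05, 0.037, -0.081, 0.035, 0, -0.005, -0.012, 0.05, 0.037, -0.081, 0.035, 0, -0.005, -0.012, 0.05, 0.037, -0.081, 0.035, 0, -0.005, -0.012, 0.05, 0.037, -0.081, 0.035, 0, -0.005, -0.012, 0.05, 0.037, -0.081, 0.035, 0, -0.005, -0.012, 0.05])

```text
clock: 16.02
eef_pos: [592.4, -203.4, 261.8]
tcp_rot: [-3.091, 1.313, -2.731]
contact_force: [0.4, 0.2, -0.2]
opening: 0.28
```

```bash
python3 -c "
from kin import *
s=sense();print(s['eef_pos'],s['qpos'].round(2))
a=np.radians(20);d=np.array([np.cos(a),np.sin(a),0])
p,R=tcp(20,15,POT+15*d+[0,0,134]); go(p,R=R)
f=shot('side','sd2.png',crop=(180,80,400,245),scale=3.4)
"
```

```text
[ 592.35676957 -203.38665845  261.83206815] [-0.71  0.5   2.15  1.9   1.11  2.04]
t [0.1074 0.0011 0.0242] w [0.009 0.005 0.016] rows 2.6 clock 16.02
```

View pics/sd2.png

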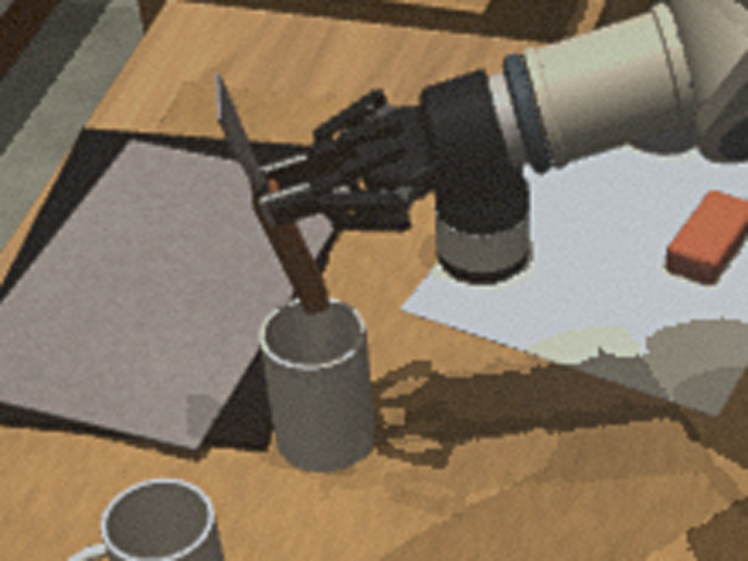

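The side view shows the scraper's butt at (313,308), just above the rim centre at (314,335), with the blade up. I'll lower it.

Call:
drive_tool(targets=[0.03, 0, 0.007, 0, 0, 0, 0.05, 0.05, 0, 0.011, 0, 0, 0, 0.05, 0.07, 0, 0.016, 0, 0, 0, 0.05, 0.07, 0, 0.016, 0, 0, 0, 0.05, 0.07, 0, 0.016, 0, 0, 0, 0.05])

```text
clock: 16.48
eef_pos: [591.4, -205.5, 190.6]
tcp_rot: [-3.093, 1.315, -2.734]
contact_force: [-1.0, 0.1, -1.0]
opening: 0.279
```

Call:
drive_tool(targets=[0.01, 0, 0.003, 0, 0, 0, 0.05, 0.02, 0, 0.005, 0, 0, 0, 0.05, 0.035, 0, 0.008, 0, 0, 0, 0.05, 0.035, 0, 0.008, 0, 0, 0, 0.05, 0.035, 0, 0.008, 0, 0, 0, 0.05])

```text
clock: 16.9
eef_pos: [590.9, -207.1, 154.5]
tcp_rot: [-3.09, 1.316, -2.731]
contact_force: [-0.4, -0.2, -1.4]
opening: 0.279
```

```bash
python3 -c "
from kin import *
s=sense();R=Rn.from_euler('xyz',s['tcp_rot']);g=s['eef_pos']+R.apply([0,0,68.6]);print(s['eef_pos'],s['contact_force'],s['opening'],g.round(),(g+R.apply([101,0,0])).round(),s['clock'])
f=shot('scene','s3.png',crop=(140,180,340,330),scale=4)
"
```

```text
[ 590.94384565 -207.10771362  154.54649429] [-0.43231664 -0.18644838 -1.3500044 ] 0.27854295780823507 [ 653. -184.  137.] [ 630. -194.   40.] 16.9
```

View pics/s3.png

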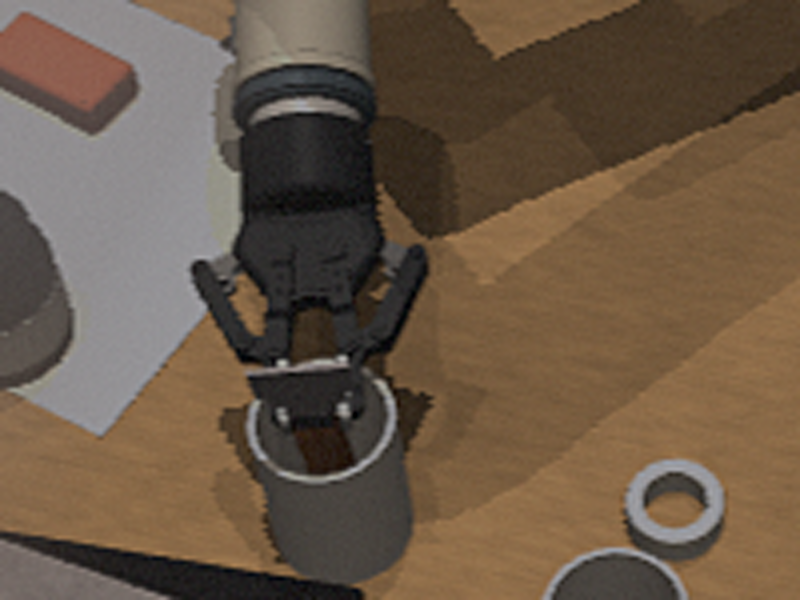

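The handle is inside the pot with no contact (pot rim at (322,420), handle visible inside it). I'll go 6 mm lower, release, and retreat along the tool axis.

Call:
drive_tool(targets=[0.006, 0, 0.0015, 0, 0, 0, 0.05, 0.006, 0, 0.0015, 0, 0, 0, 0.05, 0.006, 0, 0.0015, 0, 0, 0, 0.05, 0.006, 0, 0.0015, 0, 0, 0, 1, 0.006, 0, 0.0015, 0, 0, 0, 1, 0.006, 0, 0.0015, 0, 0, 0, 1, 0.006, 0, 0.0015, 0, 0, 0, 1, 0.006, 0, 0.0015, 0, 0, 0, 1, 0.006, 0, 0.0015, 0, 0, 0, 1, 0.006, 0, 0.0015, 0, 0, 0, 1, 0.006, 0, 0.0015, 0, 0, 0, 1, 0.006, 0, 0.0015, 0, 0, 0, 1])

```text
clock: 17.95
eef_pos: [591.1, -207.4, 148.7]
tcp_rot: [-3.086, 1.316, -2.727]
contact_force: [0.1, 0.4, 0.0]
opening: 1.001
```

Call:
drive_tool(targets=[0, 0, -0.015, 0, 0, 0, 1, 0, 0, -0.03, 0, 0, 0, 1, 0, 0, -0.045, 0, 0, 0, 1, 0, 0, -0.06, 0, 0, 0, 1, 0, 0, -0.08, 0, 0, 0, 1, 0, 0, -0.1, 0, 0, 0, 1, 0, 0, -0.12, 0, 0, 0, 1, 0, 0, -0.12, 0, 0, 0, 1, 0, 0, -0.12, 0, 0, 0, 1])

```text
clock: 18.7
eef_pos: [481.9, -248.7, 179.2]
tcp_rot: [-3.084, 1.316, -2.727]
contact_force: [0.8, 0.4, -0.2]
opening: 0.998
```

```bash
python3 -c "
from kin import *
s=sense();print(s['eef_pos'],s['contact_force'],s['opening'],s['clock'],s['qpos'].round(2))
import cv2
a=shot('scene','s4.png')['color'];b=shot('side','sd4.png')['color']
A=cv2.resize(a[170:390,150:450],(400,293));A=cv2.resize(A,None,fx=1.5,fy=1.5)
B=cv2.resize(b[90:310,150:350],None,fx=2,fy=2)
B=B[:439]
h=min(A.shape[0],B.shape[0],439);c=np.hstack([A[:h],B[:h]]);c=cv2.resize(c,(800,int(c.shape[0]*800/c.shape[1])));cv2.imwrite('pics/fin.png',c)
"
```

```text
[ 481.92338879 -248.74747424  179.15372699] [ 0.81512634  0.38513199 -0.1911299 ] 0.9979370459542289 18.7 [-0.97  0.67  2.23  1.75  1.26  1.8 ]
```

View pics/fin.png

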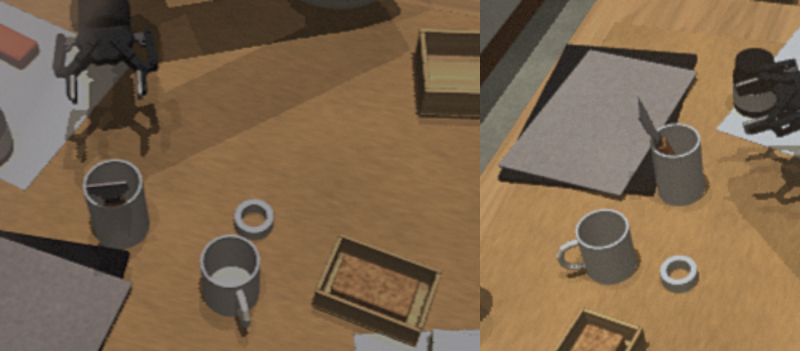

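The scraper stands in the pot with the blade up. The pot rim is still at scene (220.6, 285), the block lies flat in the tray and the gripper is clear, so I'm handing in.

```bash
python3 -c "
from h import *
sign_off()"
```

```text
the job is handed in; nothing more can be done
```

The job is handed in at about 19 s on the clock. `sign_off` gives no verdict, so these results rest on my last pictures and force readings.

- **Block:** I gripped the cork block across its 60 mm width and let it drop about 25 mm into the smaller tray, with the fingertips kept above the rim. The pictures show it lying flat on the bottom, well inside the walls.
- **Scraper:** I turned it upright and lowered it into the pot tilted about 15°, releasing it with the butt about 3 cm above the pot's floor. The last pictures show it leaning in the pot, handle down and blade well above the rim. I judged its height by eye and did not measure it.
- **Pot, tray and other things:** The pot rim is at the same pixel position as at the start. The tray and the other things I could see look unmoved. The glue and the strip were not in the last crop, but the arm never went near them.
- **Robot:** It backed about 12 cm away and touched nothing, with under 1 N on the tool.

My first attempt to turn the scraper upright ran the wrist up against its joint range without bumping anything. I went back and used the other wrist position, which cost about 5 s. The two fixed cameras disagreed by about 6 mm on the pot's position, so I used the average, and the handle went in without contact.

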